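# Latch the lever and hold the chuck collar home

## Task

On the chuck head, press the red-tipped sprung lever down until its detent catches and it stays down by itself. Then take the knurled brass collar, push it down lightly and turn it clockwise (seen from above) until its hidden keyway drops over the pin, push it fully home, and finish while still holding it down there, since it springs up when let go. Leave the stone in its clip, the blue cup, the burnisher and the cork ring where they are.

Things in the scene. Friction and masses are not known exactly. Their poses are not given: they have to be found in the camera images.
- chuck_head: fixed chuck head screwed to the bench: grey base plate 95 x 130 mm with an upright steel post that carries the collar. Origin on the bench, on the collar's vertical axis; z up; the lever points along its +y
- collar_top (a point): centre of the top face of the brass collar, on its vertical axis, 120 mm above the bench at the start; goes down with the collar, does not turn with it. Knurled part 42 mm in diameter and 35 mm tall from the top face down, then a flange 48 mm wide, 8 mm tall. Turning friction 0.04 N m; the collar stays at the angle where it is left
- collar_drop (a joint): how far the collar is pushed down, m: 0 up, 0.010 home; sprung up (about 3.5 N at the start, 7.5 N home). Stopped at 0.002 by the lever's horn until the lever is latched, then at 0.0035 by the pin until the one keyway meets it: unknown, 0.5 to 1.3 rad clockwise (from above) of the start, fits within 0.13 rad either way; once over the pin it cannot turn on
- lever_pad (a point): centre of the top face of the red 26 x 26 mm pad at the lever's free end. Level pivot 42 mm above the bench, 40 mm from the collar axis; pad 92 mm beyond it. The pad's top is about 71 mm above the bench at the start, 31 mm when latched; 132 mm from the collar axis along the chuck head's +y
- press_lever (a joint): lever angle, rad: 0 up (start), grows as the pad is pressed down, end stop 0.50. Sprung up; the detent resists from about 0.17 (up to about 10 N at the pad); pressed beyond 0.45 and let go, the lever stays at about 0.42
- stone_clip: bystander: steel post 135 mm tall on a round 70 mm foot with a spring clip that grips a grey-blue polished stone blank; origin under the foot, at bench height
- slurry_cup: bystander: blue plastic cup, 72 mm wide, 75 mm tall, origin under its centre
- burnisher: bystander: bone-handled burnisher lying flat, 150 mm long, 16 mm thick, along its x; origin near its middle, at bench height
- cork_ring: bystander: cork ring pad, 90 mm outer diameter, 18 mm thick, lying flat; origin under its centre
Mind the look-alikes: they are no part of the job. Leave any orange look-alike of the chuck_head alone.

How it is judged:
By the outcome, as a careful person would: the job done as asked, in the order asked, and still so for the second after the job is handed in, while the arm keeps its last pose, push and grip.
It also fails if it takes over 56 s, if anything falls off the work surface, if the arm or the gripper's body presses on something with over 40 N, if the wrist force passes 120 N, or if a joint passes its speed limit or range.

## Robot

A 7-joint arm with a two-finger parallel gripper is mounted at the origin on the work surface. World frame = base frame: x ahead of the robot, y to its left, z up, the work surface at z = 0. Lengths are in mm, angles in rad, forces in N, time in s.
With the tool pointing down it reaches from about 400 to 875 mm from the base axis. Payload 4.4 kg.
Tool frame: the origin (TCP) lies at the very end of the fingers, on their centre line; the grasp point (between the pads) lies 19 mm behind it; x points along the fingers, y is the direction in which the jaws open and shut, and the axes are right-handed (so a half turn about x gives the same grasp; the last joint's range is limited). The gripper opens to 85 mm and grips with 20 to 120 N. Pads are 22 mm wide; open, the fingers measure 114 mm over their backs; the gripper's body (76 mm by 85 mm) begins 54 mm behind the grasp point. The pads swing forward as they close: fully open they stand 13 mm farther back than shut.
Start: joints at [1.248, 0.628, 0.038, 1.517, -0.027, 0.996, -0.02], TCP at [165.119, -628.692, 231.313] pointing down, gripper open.
Joint ranges: [-3.06, 3.06], [-0.37, 2.12], [-1.25, 1.32], [0.18, 2.47], [-1.1, 4.24], [0.23, 1.98], [-2.94, 2.94]. Speed limits (rad/s): [2.57, 2.57, 3.14, 3.14, 3.14, 3.14, 3.14].

## Interface

Orientations are given as a unit quaternion [x, y, z, w].
In Python, from bench import telemetry, vision, arm gives the robot as it stands.
- The arm moves only by the tool arm_command, never from a script. Its argument "rows" is text: rows parted by semicolons, each of 7 numbers parted by spaces: the opening, from -1 (shut) to 1 (fully open), then the shift along the tool's x, y, z in cm, then the turn, a rotation vector about the tool's x, y, z in degrees. In form: gripper x y z rx ry rz; .... A call has 1 to 20 rows; each row shifts and turns the commanded pose from where the row before left it, along the tool's axes as they then stand; what a row does not reach is not made up. A row lasts 1/8 s, in which the tool goes at most 62.5 mm and 10.7 degrees, less where a joint would pass 70% of its speed; a pose out of reach is approached as far as the arm can. A call with a gripper value outside its range is refused whole. The fingers move at their own pace and stop on an object; "grip_force" is the grip in N (left out, the last holds). Time passes only in rows, so rows that do not move let the fingers close. It gives the time, the measured TCP pose, the force and the opening at its end, in the units of the state.
- telemetry.sense(): the state, without advancing time (a new reading comes with each control period).
- vision.capture(name): name is "side" or "top" or "wrist"; returns the picture (480x640x3 uint8, blue, green, red); there is no depth.
- vision.get_calibration(name): a dict with "fx", "fy", "cx", "cy" (pixels), "dist" ([k1, k2, p1, p2, k3] as OpenCV has them; the pictures are not rectified), "pose" (4x4, takes a point from camera to world coordinates); the wrist camera has in their place "T_tool_cam" (4x4, takes a point from camera to tool coordinates, whose origin is the TCP and whose axes are the tool frame's). Camera axes: x right, y down, z forward; pixel columns grow to the right and rows downward; lengths in mm; the calibration is good to about 2 mm. A picture is of the moment at which its call begins: read the wrist's pose just before it. get_calibration takes no time and is no camera call.
- arm.hand_in(): hands the job in, once; it reports no verdict.
The state is a dict: "t": time; "joint_pos": joint angles; "dq": joint speeds; "joint_torque": joint torques, N m; "ee_pos": TCP position; "ee_rot": TCP orientation; "ft_force": force on the tool from outside, world axes, zero at the start; "wrist_torque": the same for the moment, N m; "grip_width": finger opening in mm.
Only numpy, scipy, OpenCV 4.12 (cv2) and the standard library are available. Lean on these libraries where they do the work, as an engineer would, in place of code of your own. Each camera call takes 0.05 s, during which the arm holds its last target.

## Working session

There is one attempt and no reset: what is moved stays moved. The work goes in short steps, Python scripts to look and compute and a tool call to move; the robot and the scene stay as the last step left them, time stands still between calls to the robot, and variables do not carry over. Pictures are saved under pics/ and viewed, and the job is handed in when it is done.

Besides the shell and the picture viewer there is one more tool, called after ">>>" as name(argument=value, ...), one argument or row to a line, values as JSON. arm_command: Moves the arm, as the interface text tells. Its arguments: {"type":"object","properties":{"rows":{"type":"string"},"grip_force":{"type":"number"}},"required":["rows"]}

```bash
mkdir -p pics; python3 - <<'E'
from bench import telemetry, vision, arm
import cv2,json
for n in ("side","top"):
    im=vision.capture(n); cv2.imwrite(f"pics/{n}0.png",im)
    c=vision.get_calibration(n); print(n,{k:(v.tolist() if hasattr(v,'tolist') else v) for k,v in c.items()})
print(telemetry.sense()); print(vision.get_calibration("wrist"))
E
```

```text
side {'fx': 472.43758011613687, 'fy': 472.43758011613687, 'cx': 317.17723053416347, 'cy': 244.5445691057172, 'dist': [-0.09360272238053063, 0.0, 0.0, 0.0, 0.0], 'pose': [[0.9064470428220536, -0.27956340751891773, 0.31654077104784756, 322.64604192700847], [-0.4220003678152852, -0.6287215265780809, 0.6531653171909022, -469.5937534222675], [0.016414875050342163, -0.7256400920523475, -0.6878786293259461, 643.9663872093321], [0.0, 0.0, 0.0, 1.0]]}
top {'fx': 520.2765440342209, 'fy': 520.2765440342209, 'cx': 318.1331068291893, 'cy': 236.4176769610949, 'dist': [-0.15665086142146784, 0.0, 0.0, 0.0, 0.0], 'pose': [[-0.01659983907159171, -0.9982544374269061, 0.05667912755405036, 496.91904563692145], [-0.9998456743012997, 0.01624682623819231, -0.006683428623493785, 67.71183484398857], [0.0057509063439256545, -0.056781324347685284, -0.9983700758143479, 996.2060907278603], [0.0, 0.0, 0.0, 1.0]]}
{'t': 0.1, 'joint_pos': array([ 1.2481754 ,  0.62924953,  0.03842536,  1.518254  , -0.02698686,
        0.99632804, -0.01998106]), 'dq': array([ 0.00019843, -0.00033683, -0.00017133, -0.00101684,  0.00151
[... 315 characters left out ...]
8996244]), 'ft_force': array([-0.17981241,  0.25828376,  0.16105681]), 'wrist_torque': array([ 0.03341346, -0.01113008,  0.00908377]), 'grip_width': 84.8975300932259}
{'fx': 337.8375561931535, 'fy': 337.8375561931535, 'cx': 313.9069695021471, 'cy': 236.7199396277258, 'dist': array([0.01052514, 0.        , 0.        , 0.        , 0.        ]), 'T_tool_cam': array([[-3.05914298e-04, -2.70301864e-01,  9.62775575e-01,
        -1.42776488e+02],
       [ 9.99999911e-01,  1.96309566e-04,  3.72856480e-04,
         3.05822580e-01],
       [-2.89785857e-04,  9.62775604e-01,  2.70301780e-01,
        -6.75600324e+01],
       [ 0.00000000e+00,  0.00000000e+00,  0.00000000e+00,
         1.00000000e+00]])}
```

View pics/side0.png

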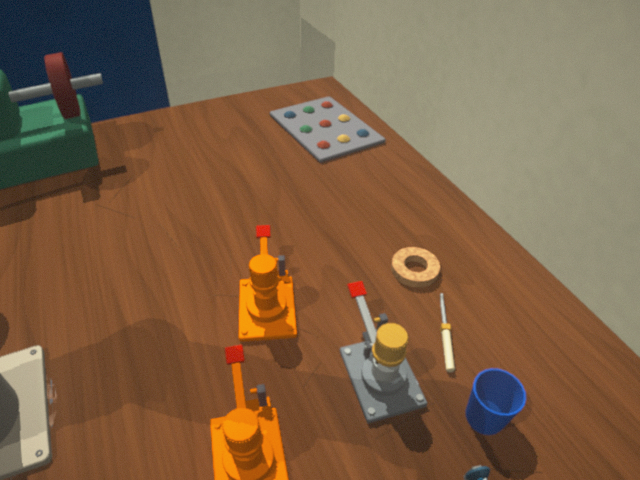

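View pics/top0.png

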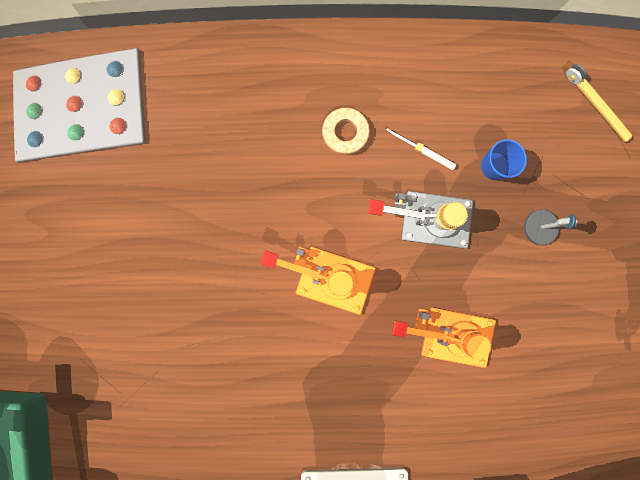

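The grey chuck head is at about (435,215) in the top view: brass collar (453,215), red pad (376,207). In the side view the collar is at (391,340) and the pad at (357,289). I'll enlarge both.

```bash
python3 - <<'E'
import cv2
a=cv2.imread("pics/side0.png")[270:430,330:450]; b=cv2.imread("pics/top0.png")[180:260,355:485]
cv2.imwrite("pics/cs.png",cv2.resize(a,None,fx=4.5,fy=3.7,interpolation=2) if 0 else cv2.resize(a,None,fx=3.75,fy=3.75,interpolation=2))
cv2.imwrite("pics/ct.png",cv2.resize(b,None,fx=6,fy=6,interpolation=2))
E
```

```text
(no output)
```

View pics/cs.png

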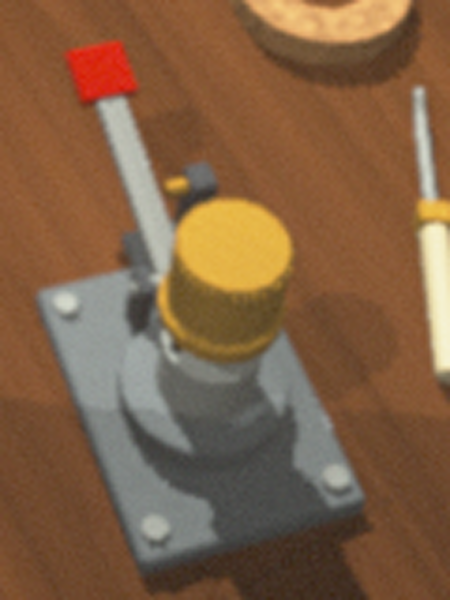

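View pics/ct.png

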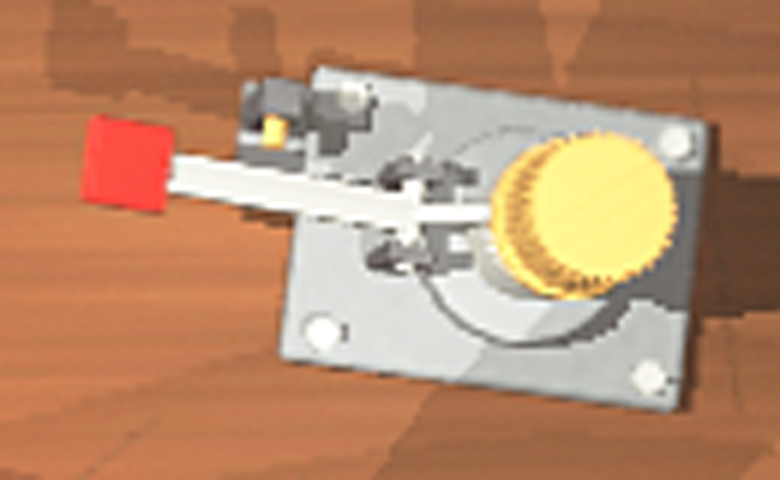

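```bash
cat > h.py <<'E'
from bench import telemetry, vision, arm
import cv2, numpy as np
from scipy.spatial.transform import Rotation as R
def ray(n,p):
    c=vision.get_calibration(n);K=np.array([[c['fx'],0,c['cx']],[0,c['fy'],c['cy']],[0,0,1]])
    u=cv2.undistortPoints(np.array([[p]],float),K,np.array(c['dist']))[0,0]
    T=np.array(c['pose']) if 'pose' in c else tcp()@np.array(c['T_tool_cam'])
    return T[:3,3],T[:3,:3]@[u[0],u[1],1]
def tcp():
    s=telemetry.sense();T=np.eye(4);T[:3,:3]=R.from_quat(s['ee_rot']).as_matrix();T[:3,3]=s['ee_pos'];return T
def atz(n,p,z):
    o,d=ray(n,p);return o+d*(z-o[2])/d[2]
def tri(p1,p2,n1="top",n2="side"):
    A=np.zeros((3,3));b=np.zeros(3)
    for n,p in((n1,p1),(n2,p2)):
        o,d=ray(n,p);d=d/np.linalg.norm(d);M=np.eye(3)-np.outer(d,d);A+=M;b+=M@o
    return np.linalg.solve(A,b)
E
python3 - <<'E'
from h import *
np.set_printoptions(suppress=True,precision=2)
for nm,t,s,z in (("collar",(455.4,215.2),(392.2,335.5),120),("pad",(376.1,207.2),(356.8,288.6),71)):
    print(nm,atz("top",t,z),atz("side",s,z),tri(t,s))
for n,t,z in (("cup",(504,160),75),("stone",(572,221),130)): print(n,atz("top",t,z))
print(tcp())
E
```

```text
collar [ 579.24 -173.87  120.  ] [ 581.01 -175.19  120.  ] [ 580.25 -174.54  119.43]
pad [600.2  -43.24  71.  ] [601.1  -44.96  71.  ] [601.05 -43.72  69.62]
cup [ 684.3  -282.33   75.  ]
stone [ 565.85 -381.86  130.  ]
[[  -0.      0.25   -0.97  165.  ]
 [   0.     -0.97   -0.25 -628.13]
 [  -1.     -0.      0.    230.49]
 [   0.      0.      0.      1.  ]]
```

```bash
python3 - <<'E'
from h import *
np.set_printoptions(suppress=True,precision=2)
T=tcp(); print(T[:3,:3].T@(np.array([602,-42,110])-T[:3,3])/10)
E
```

```text
[ 12.13 -45.57 -57.16]
```

>>> arm_command(
  rows="-1 0 -2.85 -3.57 0 0 0; -1 0 -2.85 -3.57 0 0 0; -1 0 -2.85 -3.57 0 0 0; -1 0 -2.85 -3.57 0 0 0; -1 0 -2.85 -3.57 0 0 0; -1 0 -2.85 -3.57 0 0 0; -1 0 -2.85 -3.57 0 0 0; -1 0 -2.85 -3.57 0 0 0; -1 0 -2.85 -3.57 0 0 0; -1 0 -2.85 -3.57 0 0 0; -1 0 -2.85 -3.57 0 0 0; -1 0 -2.85 -3.57 0 0 0; -1 0 -2.85 -3.57 0 0 0; -1 0 -2.85 -3.57 0 0 0; -1 0 -2.85 -3.57 0 0 0; -1 0 -2.85 -3.57 0 0 0; -1 4 0 0 0 0 0; -1 4 0 0 0 0 0; -1 3 0 0 0 0 0; -1 0 0 0 0 0 0",
)

```text
t: 2.6
ee_pos: [599.5, -42.4, 118.8]
ee_rot: [-0.699, -0.091, 0.703, -0.09]
ft_force: [-0.1, 0.1, 0.5]
grip_width: 0.2
```

```bash
python3 - <<'E'
from h import *
np.set_printoptions(suppress=True,precision=3)
s=telemetry.sense();T=tcp();print(s['t'],s['joint_pos'],s['ft_force'],s['grip_width']);print(T)
print(T[:3,:3].T@(np.array([601.5,-42.5,24])-T[:3,3])/10)
for n in("side","top","wrist"): cv2.imwrite(f"pics/{n}1.png",vision.capture(n))
E
```

```text
2.6 [ 0.028  0.699 -0.006  1.754  0.006  0.694 -1.295] [-0.073  0.131  0.49 ] 0.1530365969620366
[[ -0.006   0.254  -0.967 599.517]
 [  0.     -0.967  -0.254 -42.431]
 [ -1.     -0.002   0.006 118.81 ]
 [  0.      0.      0.      1.   ]]
[ 9.48   0.074 -0.245]
```

View pics/side1.png

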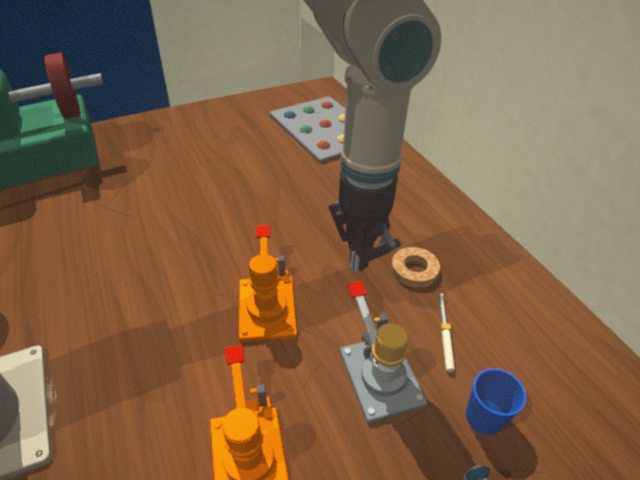

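View pics/wrist1.png

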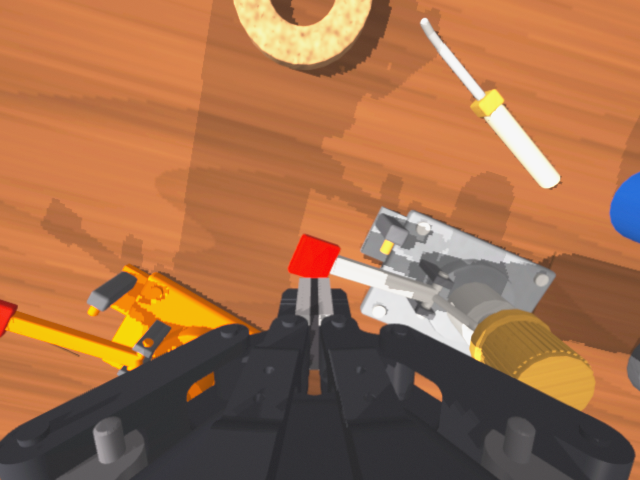

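>>> arm_command(
  rows="-1 1.2 0 -0.2 0 0 0; -1 1.2 0 0 0 0 0; -1 1.2 0 0 0 0 0; -1 1.2 0 0 0 0 0; -1 0.6 0 0 0 0 0; -1 0.6 0 0 0 0 0; -1 0.6 0 0 0 0 0; -1 0.6 0 0 0 0 0; -1 0.6 0 0 0 0 0; -1 0.6 0 0 0 0 0; -1 0.5 0 0 0 0 0; -1 0.4 0 0 0 0 0; -1 0 0 0 0 0 0; -1 0 0 0 0 0 0",
)

```text
t: 4.5
ee_pos: [603.7, -42.6, 28.5]
ee_rot: [-0.701, -0.09, 0.701, -0.091]
ft_force: [-0.8, -1.6, 3.7]
grip_width: -0.3
```

```bash
python3 - <<'E'
from h import *
for n in("side","wrist"): cv2.imwrite(f"pics/{n}2.png",vision.capture(n))
E
```

```text
(no output)
```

View pics/wrist2.png

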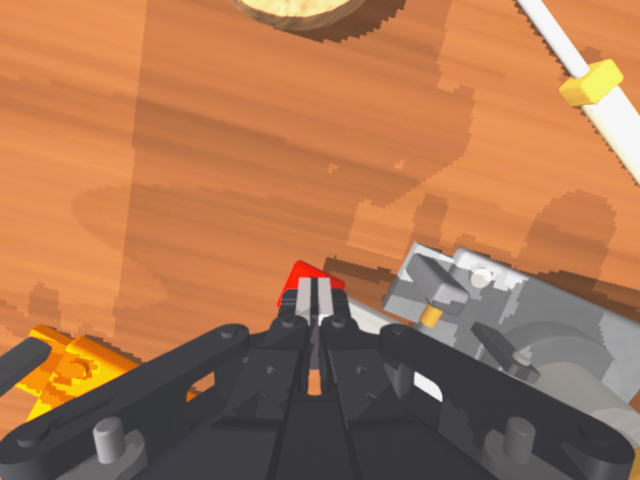

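>>> arm_command(
  rows="-1 0.3 0 0 0 0 0; -1 0.2 0 0 0 0 0; -1 0.1 0 0 0 0 0; -1 0 0 0 0 0 0; -1 0 0 0 0 0 0",
)

```text
t: 5.22
ee_pos: [604.1, -42.5, 24.2]
ee_rot: [0.702, 0.09, -0.701, 0.091]
ft_force: [-3.0, -1.0, 18.3]
grip_width: 0.1
```

>>> arm_command(
  rows="-1 -0.3 0 0 0 0 0; -1 -0.5 0 0 0 0 0; -1 -1.5 0 0 0 0 0; -1 -3 0 0 0 0 0; -1 -5 0 0 0 0 0; -1 -6 0 0 0 0 0; -1 0 0 0 0 0 0",
)

```text
t: 6.1
ee_pos: [607.1, -41.9, 190.9]
ee_rot: [0.705, 0.09, -0.698, 0.091]
ft_force: [0.8, -0.2, -0.2]
grip_width: -0.1
```

```bash
python3 - <<'E'
from h import *
np.set_printoptions(suppress=True,precision=3)
im=vision.capture("side");cv2.imwrite("pics/side3.png",cv2.resize(im[230:430,300:460],None,fx=3,fy=3,interpolation=2))
cv2.imwrite("pics/wrist3.png",vision.capture("wrist"))
s=telemetry.sense();T=tcp();print(s['t'],s['joint_pos'],s['ft_force']);print(T)
print(T[:3,:3].T@(np.array([580,-174.5,170])-T[:3,3])/10)
E
```

```text
6.2 [ 0.026  0.613 -0.005  1.697  0.003  0.831 -1.294] [ 0.21   0.092 -0.054]
[[  0.001   0.254  -0.967 603.724]
 [  0.     -0.967  -0.254 -41.772]
 [ -1.      0.     -0.001 186.164]
 [  0.      0.      0.      1.   ]]
[ 1.61  12.233  5.671]
```

View pics/side3.png

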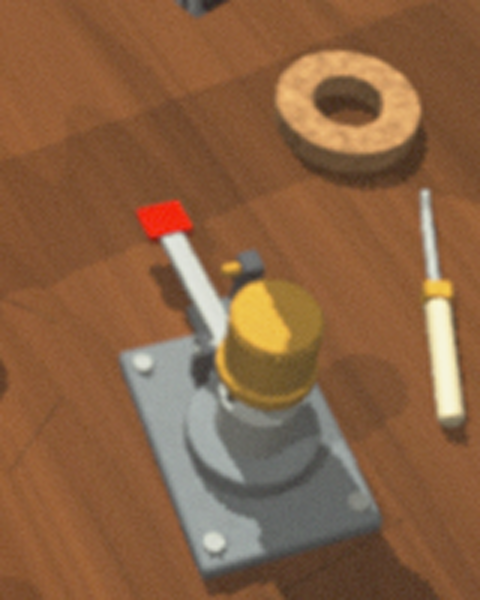

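View pics/wrist3.png

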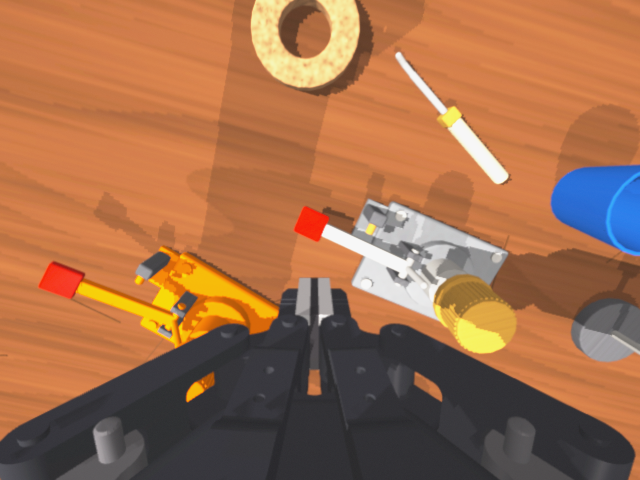

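```bash
python3 - <<'E'
from h import *
print(atz("side",(355,303),31))
E
```

```text
[602.55260084 -42.26290654  31.        ]
```

>>> arm_command(
  rows="1 0 3.06 1.42 0 0 0; 1 0 3.06 1.42 0 0 0; 1 0 3.06 1.42 0 0 0; 1 0 3.06 1.42 0 0 0; 1 0 0 0 -10 0 0; 1 0 0 0 -10 0 0; 1 0 0 0 -10 0 0; 1 0 0 0 -10 0 0; 1 0 0 0 -10 0 0; 1 0 0 0 -10 0 0; 1 0 0 0 0 0 0; 1 0 0 0 0 0 0",
)

```text
t: 7.7
ee_pos: [579.2, -174.7, 184.4]
ee_rot: [-0.562, -0.429, 0.563, -0.428]
ft_force: [0.2, 0.3, -0.4]
grip_width: 85.2
```

```bash
python3 - <<'E'
from h import *
np.set_printoptions(suppress=True,precision=3)
cv2.imwrite("pics/wrist4.png",vision.capture("wrist"))
s=telemetry.sense();T=tcp();print(s['t'],s['joint_pos'],s['ft_force'],s['grip_width']);print(T)
print(T[:3,:3].T@(np.array([580,-174.5,90])-T[:3,3])/10)
E
```

```text
7.75 [ 0.438  0.631 -0.307  1.69   0.238  0.859 -0.239] [-0.28  -0.571  0.837] 85.50373333482503
[[  -0.001    0.964   -0.266  579.418]
 [   0.      -0.266   -0.964 -174.711]
 [  -1.      -0.001   -0.     184.62 ]
 [   0.       0.       0.       1.   ]]
[ 9.462  0.064 -0.036]
```

View pics/wrist4.png

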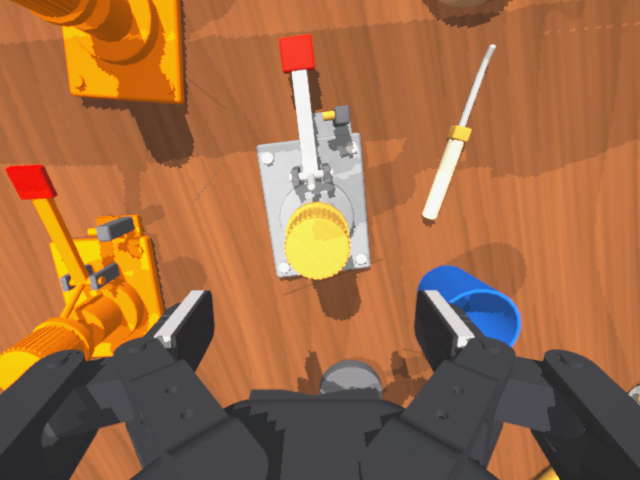

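```bash
python3 - <<'E'
from h import *
print(atz("wrist",(318,245),120))
E
```

```text
[ 582.35220702 -171.42848738  120.        ]
```

>>> arm_command(
  rows="1 2 0.1 -0.05 0 0 0; 1 2 0 0 0 0 0; 1 2 0 0 0 0 0; 1 1.7 0 0 0 0 0; 1 1.5 0 0 0 0 0; 1 0 0 0 0 0 0; -1 0 0 0 0 0 0; -1 0 0 0 0 0 0; -1 0 0 0 0 0 0; -1 0 0 0 0 0 0; -1 0 0 0 0 0 0; -1 0 0 0 0 0 0",
  grip_force=40,
)

```text
t: 9.25
ee_pos: [581.3, -174.7, 93.6]
ee_rot: [0.562, 0.429, -0.562, 0.429]
ft_force: [-0.3, -1.1, 3.6]
grip_width: 40.8
```

```bash
python3 - <<'E'
from h import *
np.set_printoptions(suppress=True,precision=3)
cv2.imwrite("pics/wrist5.png",vision.capture("wrist"))
im=vision.capture("side");cv2.imwrite("pics/side5.png",cv2.resize(im[230:430,300:460],None,fx=3,fy=3,interpolation=2))
s=telemetry.sense();print(s['t'],s['ft_force'],s['wrist_torque'],s['grip_width'],s['ee_pos'])
E
```

```text
9.35 [-0.499  0.081  3.533] [-0.028  0.03   0.025] 40.951707368464376 [ 581.261 -174.792   93.508]
```

View pics/wrist5.png

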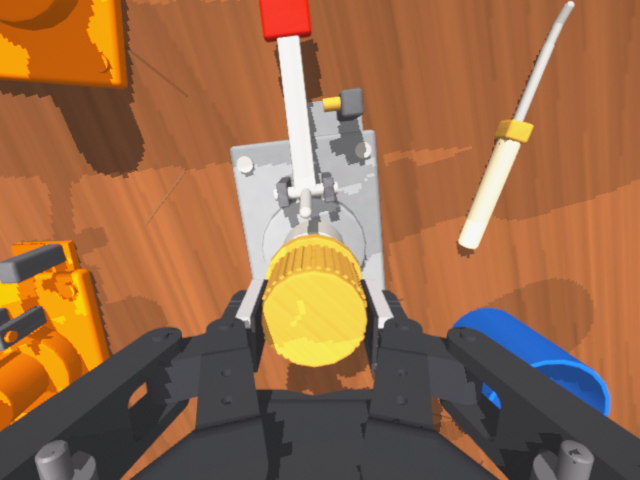

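View pics/side5.png

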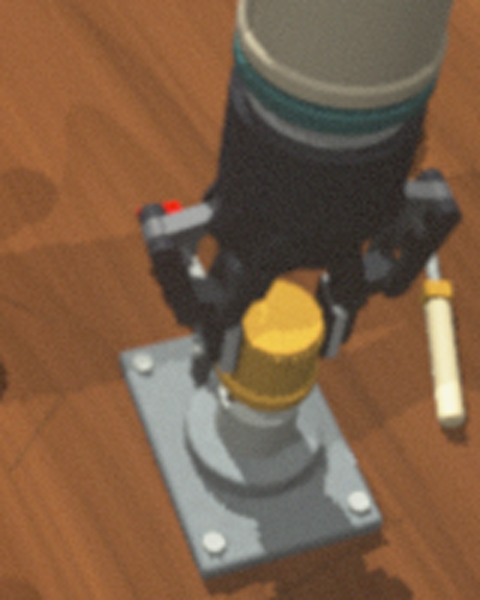

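>>> arm_command(
  rows="-1 0.15 0 0 0 0 0; -1 0.15 0 0 0 0 0; -1 0.15 0 0 0 0 0; -1 0 0 0 0 0 0; -1 0 0 0 0 0 0",
  grip_force=60,
)

```text
t: 9.98
ee_pos: [581.3, -174.8, 90.0]
ee_rot: [0.562, 0.429, -0.562, 0.429]
ft_force: [-2.0, -0.1, 13.7]
grip_width: 40.6
```

>>> arm_command(
  rows="-1 0 0 0 5 0 0; -1 0 0 0 5 0 0; -1 0 0 0 5 0 0; -1 0 0 0 5 0 0; -1 0 0 0 0 0 0",
)

```text
t: 10.6
ee_pos: [580.8, -174.5, 89.8]
ee_rot: [-0.628, -0.325, 0.628, -0.325]
ft_force: [-2.4, 1.9, 12.0]
grip_width: 40.3
```

>>> arm_command(
  rows="-1 0 0 0 3 0 0; -1 0 0 0 3 0 0; -1 0 0 0 0 0 0",
)

```text
t: 10.98
ee_pos: [580.7, -174.4, 89.1]
ee_rot: [-0.644, -0.292, 0.644, -0.291]
ft_force: [-0.9, 0.4, 7.7]
grip_width: 40.4
```

```bash
python3 - <<'E'
from h import *
s=telemetry.sense();print(s['t'],s['ft_force'],s['wrist_torque'],s['grip_width'],s['ee_pos'],s['joint_pos'])
cv2.imwrite("pics/wrist6.png",vision.capture("wrist"))
E
```

```text
10.975 [-0.91482396  0.3645656   7.72938212] [ 0.15653982  0.3641356  -0.0919184 ] 40.35304809212936 [ 580.69898483 -174.42417652   89.12938736] [ 0.33114842  0.74842944 -0.13835974  1.75876072  0.15669727  0.64562625
 -0.61725   ]
```

View pics/wrist6.png

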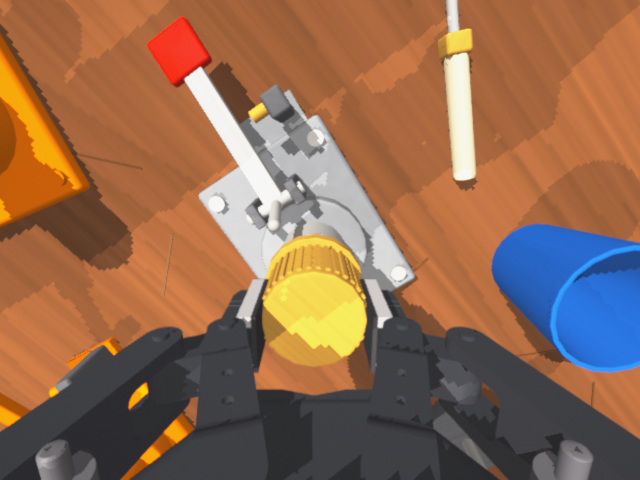

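>>> arm_command(
  rows="-1 0.1 0 0 0 0 0; -1 0.1 0 0 0 0 0; -1 0 0 0 0 0 0",
)

```text
t: 11.4
ee_pos: [580.8, -174.3, 87.8]
ee_rot: [-0.644, -0.292, 0.644, -0.291]
ft_force: [-2.4, 0.3, 11.7]
grip_width: 40.6
```

```bash
python3 - <<'E'
from h import *
cv2.imwrite("pics/wrist7.png",vision.capture("wrist"))
im=vision.capture("side");cv2.imwrite("pics/side7.png",im)
a=[cv2.imread(f"pics/wrist{k}.png")[225:385,240:390] for k in(5,6,7)]
cv2.imwrite("pics/cmp7.png",cv2.resize(np.hstack(a),None,fx=1.75,fy=1.75*1,interpolation=2))
r=cv2.imread("pics/side3.png"); r=cv2.resize(r[120:600],None,fx=.8,fy=.8)
b=cv2.imread("pics/side5.png")
c=cv2.resize(im[230:430,300:460],None,fx=3,fy=3,interpolation=2)
cv2.imwrite("pics/cs7.png",np.hstack([x[250:550,120:390] for x in (b,c)]))
E
```

```text
(no output)
```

View pics/cmp7.png

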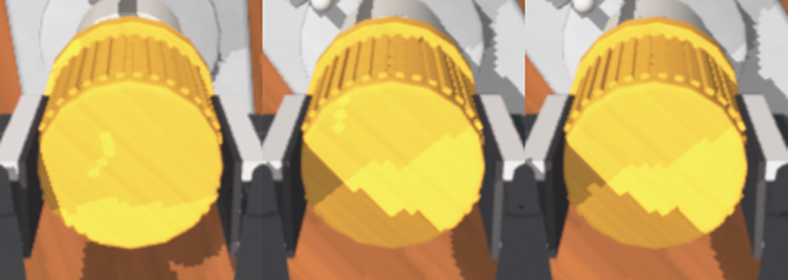

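View pics/cs7.png

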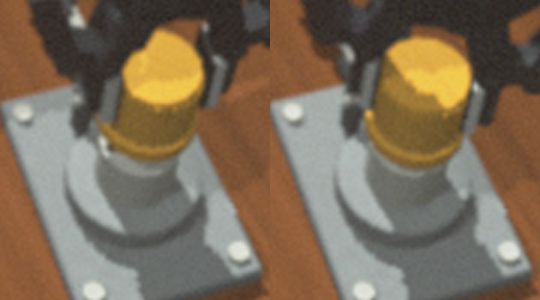

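>>> arm_command(
  rows="-1 0 0 0 2 0 0; -1 0 0 0 2 0 0; -1 0 0 0 0 0 0",
)

```text
t: 11.88
ee_pos: [580.6, -174.4, 87.0]
ee_rot: [-0.654, -0.269, 0.654, -0.269]
ft_force: [-1.6, 0.9, 7.4]
grip_width: 40.1
```

```bash
python3 - <<'E'
from h import *
s=telemetry.sense();print(s['t'],s['ft_force'],s['wrist_torque'],s['grip_width'],s['ee_pos'],s['ee_rot'])
E
```

```text
11.875 [-1.55334152  0.86830379  7.37430966] [ 0.11403866  0.34522214 -0.02527958] 40.060415953617415 [ 580.58796994 -174.35729937   87.00548646] [-0.65377592 -0.26905438  0.6542069  -0.26870081]
```

```bash
python3 - <<'E'
from h import *
im=vision.capture("side");cv2.imwrite("pics/side8.png",im)
a=cv2.imread("pics/side0.png")
o=[cv2.resize(x[310:380,365:420],None,fx=7,fy=7,interpolation=2) for x in(a,im)]
for x in o:
    for k in range(0,70,10): cv2.putText(x,str(310+k),(0,k*7+4),0,.4,(255,255,255),1); cv2.line(x,(30,k*7),(385,k*7),(255,255,255),1)
cv2.imwrite("pics/cs8.png",np.hstack(o))
E
```

```text
(no output)
```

View pics/cs8.png

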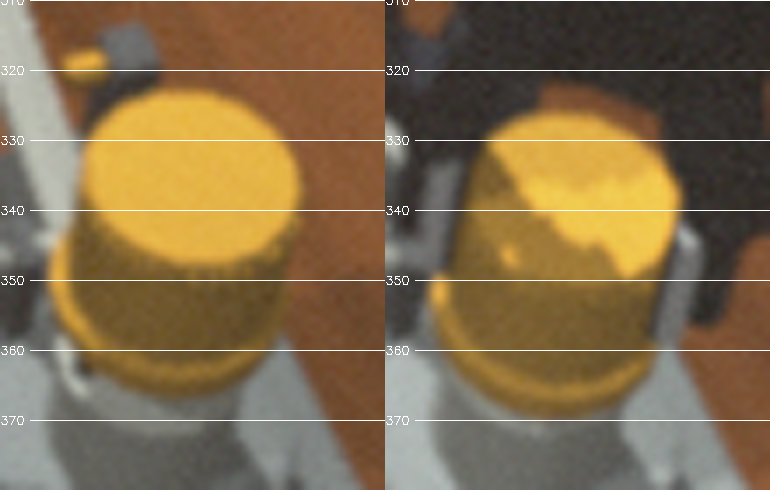

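```bash
python3 - <<'E'
from h import *
c=vision.get_calibration("side");K=np.array([[c['fx'],0,c['cx']],[0,c['fy'],c['cy']],[0,0,1]])
W=np.linalg.inv(np.array(c['pose']))
for z in (120,116.5,113.5,110):
    print(z,cv2.projectPoints(np.array([[580.3,-174.5,z]]),cv2.Rodrigues(W[:3,:3])[0],W[:3,3],K,np.array(c['dist']))[0].ravel())
E
```

```text
120 [391.48434621 335.30080146]
116.5 [391.15388037 336.82094748]
113.5 [390.87253465 338.11442305]
110 [390.54650583 339.6125023 ]
```

>>> arm_command(
  rows="-1 0.15 0 0 0 0 0; -1 0.15 0 0 0 0 0; -1 0.15 0 0 0 0 0; -1 0 0 0 0 0 0; -1 0 0 0 0 0 0",
  grip_force=80,
)

```text
t: 12.55
ee_pos: [580.7, -174.4, 84.3]
ee_rot: [-0.654, -0.269, 0.654, -0.269]
ft_force: [-5.5, 1.8, 19.4]
grip_width: 39.6
```

```bash
python3 - <<'E'
from h import *
s=telemetry.sense();print(s['t'],s['ft_force'],s['wrist_torque'],s['grip_width'],s['ee_pos'],s['ee_rot'])
im=vision.capture("side");cv2.imwrite("pics/side9.png",im)
a=cv2.imread("pics/side0.png")
o=[cv2.resize(x[310:380,365:420],None,fx=7,fy=7,interpolation=2) for x in(a,im)]
for x in o:
    for k in range(0,70,10): cv2.putText(x,str(310+k),(0,k*7+4),0,.4,(255,255,255),1); cv2.line(x,(30,k*7),(385,k*7),(255,255,255),1)
cv2.imwrite("pics/cs9.png",np.hstack(o))
E
```

```text
12.55 [-5.52481132  1.78149355 19.42095432] [ 0.44984985  1.17376695 -0.06450042] 39.644693983975344 [ 580.66082218 -174.35235771   84.26951272] [-0.65388725 -0.26896546  0.65407126 -0.2688491 ]
```

View pics/cs9.png

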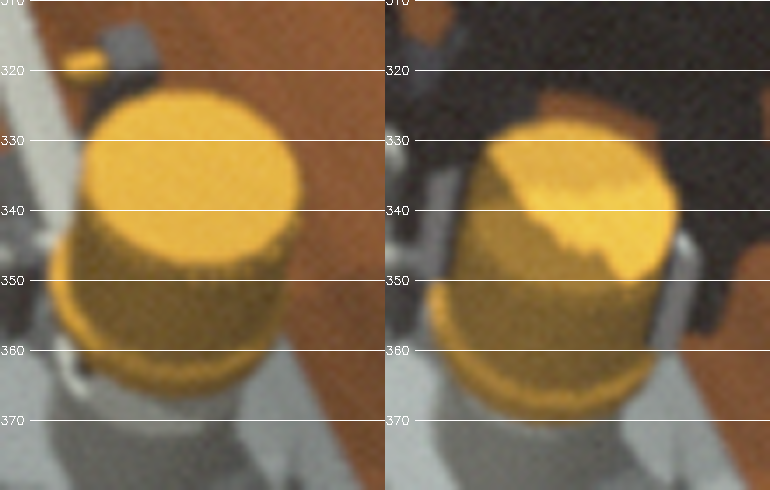

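>>> arm_command(
  rows="-1 0.1 0 0 0 0 0; -1 0.1 0 0 0 0 0; -1 0 0 0 0 0 0; -1 0 0 0 0 0 0",
)

```text
t: 13.1
ee_pos: [580.7, -174.3, 84.1]
ee_rot: [0.654, 0.269, -0.654, 0.269]
ft_force: [-8.7, 2.4, 32.9]
grip_width: 39.7
```

>>> arm_command(
  rows="-1 0 0 0 2 0 0; -1 0 0 0 0 0 0; -1 0 0 0 0 0 0",
)

```text
t: 13.48
ee_pos: [580.7, -174.3, 84.1]
ee_rot: [0.659, 0.257, -0.659, 0.258]
ft_force: [-9.4, 3.3, 33.6]
grip_width: 39.6
```

```bash
python3 - <<'E'
from h import *
s=telemetry.sense();print(s['t'],s['ft_force'],s['wrist_torque'],s['grip_width'],s['ee_pos'],s['ee_rot'])
E
```

```text
13.475 [-9.37311537  3.3089486  33.57541421] [ 0.72549071  1.98583968 -0.02903712] 39.62590488319206 [ 580.72874229 -174.3143875    84.10747697] [ 0.65860474  0.257329   -0.6585543   0.25754188]
```

```bash
python3 - <<'E'
from h import *
im=vision.capture("side");cv2.imwrite("pics/side10.png",im)
def load(k): return cv2.GaussianBlur(cv2.imread(f"pics/side{k}.png"),(3,3),0).astype(np.float32)
def edges(x):
    # yellowness = R-B
    y=x[:,:,2]-x[:,:,0]; out=[]
    for c in range(384,400,2):
        p=y[355:378,c]; g=np.diff(p); i=np.argmin(g); w=-np.minimum(g[max(0,i-2):i+3],0); out.append(355.5+(w*np.arange(max(0,i-2),max(0,i-2)+len(w))).sum()/w.sum())
    return np.round(out,2)
for k in (0,7,8,9,10): e=edges(load(k)); print(k,e,e.mean())
E
```

```text
0 [365.17 365.46 366.1  366.14 365.91 365.34 365.1  363.67] 365.36125
7 [368.14 368.46 368.39 368.37 368.33 367.74 366.72 365.87] 367.75249999999994
8 [368.32 369.07 369.1  368.93 368.87 368.18 367.3  366.08] 368.23125
9 [369.27 369.97 370.02 369.93 369.44 368.79 368.01 366.97] 369.05
10 [369.45 370.09 369.99 369.99 369.41 369.11 367.91 367.01] 369.12
```

>>> arm_command(
  rows="-1 0 0 0 -2 0 0; -1 0 0 0 -2 0 0; -1 0 0 0 0 0 0; -1 0 0 0 0 0 0",
)

```text
t: 14.02
ee_pos: [580.8, -174.3, 84.1]
ee_rot: [0.649, 0.28, -0.649, 0.28]
ft_force: [-9.0, 3.2, 32.9]
grip_width: 40.3
```

```bash
python3 - <<'E'
from h import *
s=telemetry.sense();print(s['t'],s['ft_force'],s['wrist_torque'],s['grip_width'],s['ee_pos'],s['ee_rot'])
E
```

```text
14.025 [-8.97292495  3.24703169 32.91205972] [ 0.73176839  1.93269    -0.05893935] 40.272874170914214 [ 580.82831487 -174.32417801   84.12853529] [ 0.64931268  0.28006733 -0.64912438  0.2803442 ]
```

>>> arm_command(
  rows="-1 0 0 0 3 0 0; -1 0 0 0 3 0 0; -1 0 0 0 3 0 0; -1 0 0 0 3 0 0; -1 0 0 0 0 0 0",
)

```text
t: 14.65
ee_pos: [580.6, -174.2, 84.1]
ee_rot: [-0.675, -0.211, 0.675, -0.211]
ft_force: [-8.3, 3.3, 33.1]
grip_width: 39.8
```

```bash
python3 - <<'E'
from h import *
s=telemetry.sense();print(s['t'],s['ft_force'],s['wrist_torque'],s['grip_width'],s['ee_pos'],s['ee_rot'])
E
```

```text
14.65 [-8.29787915  3.25459536 33.07585538] [ 0.76075767  2.00829328 -0.03687823] 39.84265484538325 [ 580.62371542 -174.18922934   84.12032816] [-0.67493607 -0.21076107  0.67498838 -0.21078842]
```

>>> arm_command(
  rows="-1 0 0 0 2 0 0; -1 0 0 0 2 0 0; -1 0 0 0 0 0 0",
)

```text
t: 15.02
ee_pos: [580.6, -174.0, 84.1]
ee_rot: [-0.682, -0.187, 0.682, -0.187]
ft_force: [-8.9, 4.3, 33.6]
grip_width: 39.6
```

```bash
python3 - <<'E'
from h import *
s=telemetry.sense();print(s['t'],s['ft_force'],s['wrist_torque'],s['grip_width'],s['ee_pos'],s['ee_rot'])
E
```

```text
15.025 [-8.92311511  4.31256838 33.60208078] [0.87090516 2.02171098 0.03792354] 39.55033747243622 [ 580.57093748 -174.04903793   84.10855044] [-0.68186232 -0.18726027  0.68191436 -0.1870566 ]
```

>>> arm_command(
  rows="-1 0 0 0 2 0 0; -1 0 0 0 2 0 0; -1 0 0 0 0 0 0",
)

```text
t: 15.4
ee_pos: [580.5, -174.0, 84.1]
ee_rot: [-0.688, -0.163, 0.688, -0.163]
ft_force: [-9.1, 4.3, 33.5]
grip_width: 40.1
```

```bash
python3 - <<'E'
from h import *
s=telemetry.sense();print(s['t'],s['ft_force'],s['wrist_torque'],s['grip_width'],s['ee_pos'],s['ee_rot'])
cv2.imwrite("pics/wrist11.png",vision.capture("wrist"))
cv2.imwrite("pics/side11.png",vision.capture("side"))
E
```

```text
15.4 [-9.1499008   4.34250617 33.4934844 ] [0.89257297 2.0344056  0.03866201] 40.14291848324911 [ 580.51973398 -174.02220039   84.1009278 ] [-0.68794817 -0.16343462  0.68804523 -0.16312634]
```

View pics/wrist11.png

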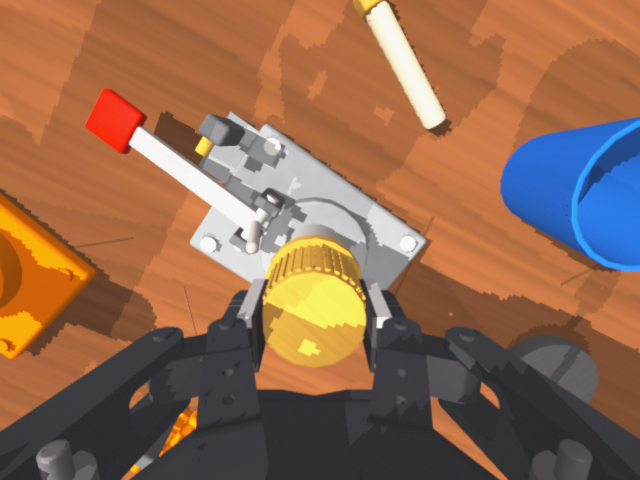

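View pics/side11.png

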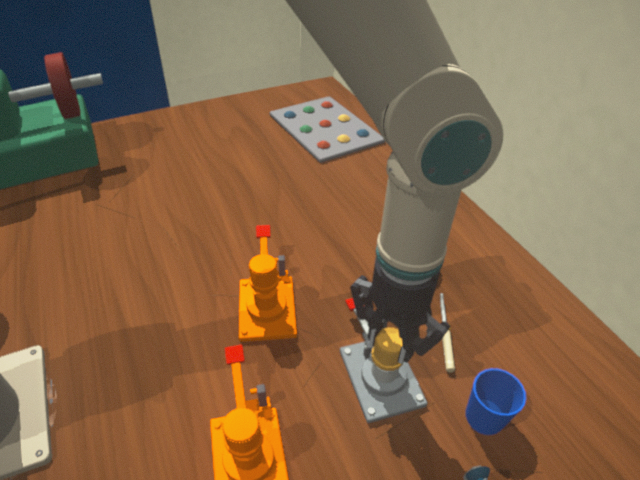

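```bash
python3 - <<'E'
from h import *
a=[cv2.resize(cv2.imread(f"pics/wrist{k}.png")[228:375,245:385],None,fx=2.8,fy=2.8,interpolation=2) for k in(5,7)]
b=[cv2.resize(cv2.imread(f"pics/wrist{k}.png")[228:320,245:385],None,fx=2.8,fy=2.8,interpolation=2) for k in(5,6,7,11)]
cv2.imwrite("pics/teeth.png",np.vstack([np.hstack(b[:2]),np.hstack(b[2:])]))
for k in (0,9,10,11):
    im=cv2.imread(f"pics/side{k}.png",0).astype(np.float32)
    if k==0: r=im[380:420,340:430]
    else: print(k,cv2.phaseCorrelate(r,im[380:420,340:430],cv2.createHanningWindow((90,40),cv2.CV_32F)))
E
```

```text
9 ((-0.3384509977609653, -0.1615493494933382), 0.6629331249660916)
10 ((-0.6555138687328181, 0.023492576386786368), 0.5162358405854967)
11 ((-0.6412013556504164, 0.48522759729764076), 0.4766456659634908)
```

View pics/teeth.png

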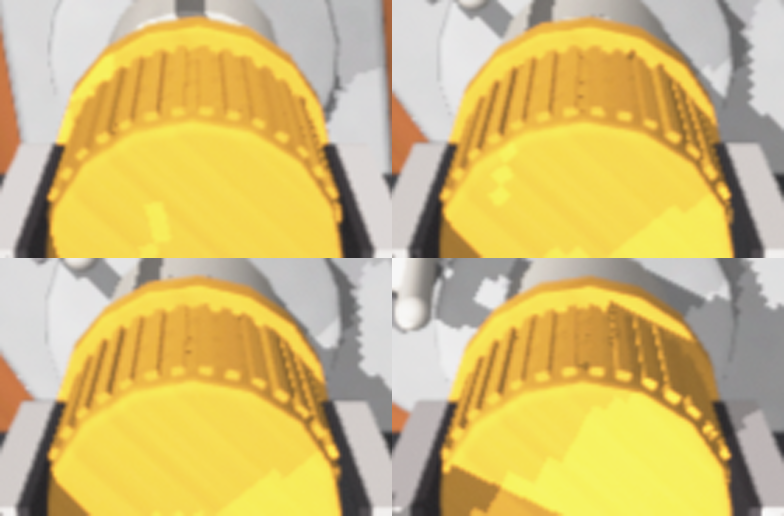

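```bash
python3 - <<'E'
from h import *
b=[cv2.resize(cv2.imread(f"pics/wrist{k}.png")[245:295,262:368],None,fx=7,fy=3.8,interpolation=cv2.INTER_CUBIC) for k in(5,7,11)]
cv2.imwrite("pics/teeth2.png",np.vstack(b))
E
```

```text
(no output)
```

View pics/teeth2.png

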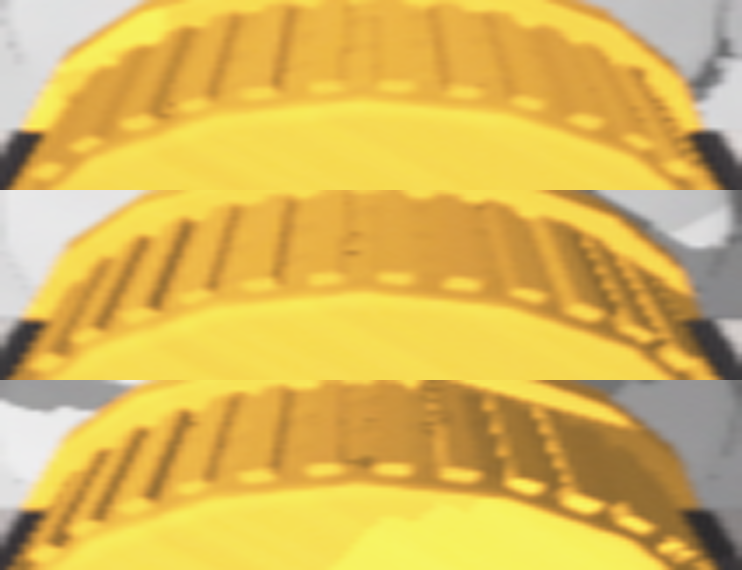

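>>> arm_command(
  rows="-1 0 0 0 2.5 0 0; -1 0 0 0 2.5 0 0; -1 0 0 0 0 0 0",
)

```text
t: 15.88
ee_pos: [580.5, -174.1, 84.1]
ee_rot: [-0.694, -0.134, 0.694, -0.134]
ft_force: [-9.2, 2.7, 33.1]
grip_width: 39.8
```

```bash
python3 - <<'E'
from h import *
s=telemetry.sense();print(s['t'],s['ft_force'],s['wrist_torque'],s['grip_width'],s['ee_pos'],s['ee_rot'])
cv2.imwrite("pics/wrist12.png",vision.capture("wrist"))
cv2.imwrite("pics/side12.png",vision.capture("side"))
b=[cv2.resize(cv2.imread(f"pics/wrist{k}.png")[245:295,262:368],None,fx=7,fy=3.8,interpolation=cv2.INTER_CUBIC) for k in(5,11,12)]
cv2.imwrite("pics/teeth3.png",np.vstack(b))
E
```

```text
15.875 [-9.22238645  2.66489082 33.10564575] [0.86439377 2.03117332 0.35251814] 39.8016081844085 [ 580.46001486 -174.14319951   84.11046649] [-0.69423737 -0.13367683  0.69449674 -0.13356368]
```

View pics/teeth3.png

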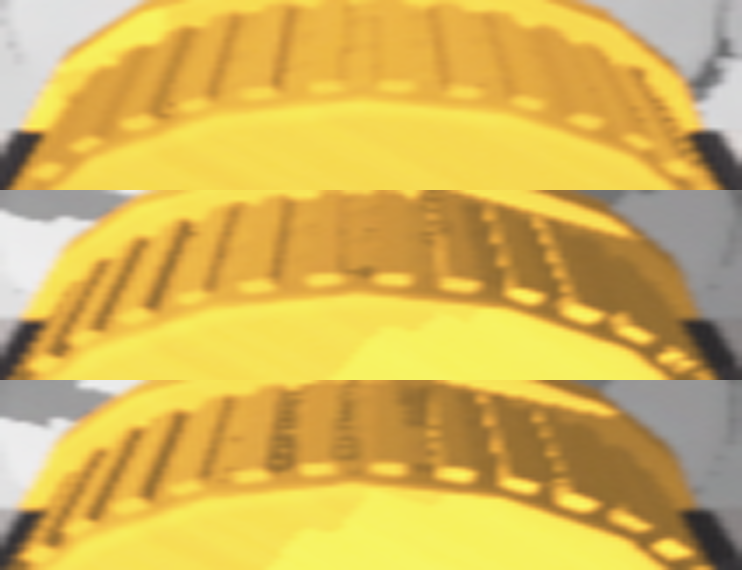

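>>> arm_command(
  rows="-1 0 0 0 -3 0 0; -1 0 0 0 -3 0 0; -1 -0.05 0 0 -3 0 0; -1 0 0 0 0 0 0; -1 0 0 0 0 0 0; -1 0 0 0 0 0 0; -1 0 0 0 0 0 0; -1 0 0 0 0 0 0; -1 0 0 0 0 0 0",
)

```text
t: 17.1
ee_pos: [580.5, -174.1, 84.1]
ee_rot: [-0.682, -0.187, 0.682, -0.187]
ft_force: [-8.4, 3.2, 29.8]
grip_width: 40.1
```

```bash
python3 - <<'E'
from h import *
s=telemetry.sense();print(s['t'],s['ft_force'],s['wrist_torque'],s['grip_width'],s['ee_pos'],s['ee_rot'])
im=vision.capture("side");cv2.imwrite("pics/side13.png",im)
cv2.imwrite("pics/c13.png",cv2.resize(im[270:440,320:530],None,fx=3.5,fy=3.5,interpolation=2))
cv2.imwrite("pics/top13.png",vision.capture("top"))
def edges(x):
    y=x[:,:,2]-x[:,:,0]; out=[]
    for c in range(384,400,2):
        p=y[355:378,c]; g=np.diff(p); i=np.argmin(g); w=-np.minimum(g[max(0,i-2):i+3],0); out.append(355.5+(w*np.arange(max(0,i-2),max(0,i-2)+len(w))).sum()/w.sum())
    return np.mean(out)
for k in (0,12,13): print(k,edges(cv2.GaussianBlur(cv2.imread(f"pics/side{k}.png"),(3,3),0).astype(np.float32)))
E
```

```text
17.1 [-8.43559001  3.21826827 29.79565738] [0.72840283 1.83304077 0.0233472 ] 40.08801192849518 [ 580.53732007 -174.07150962   84.14962218] [-0.68176779 -0.18749361  0.68190342 -0.18720723]
0 365.36246952080955
12 369.1424762588739
13 369.1234236791749
```

View pics/c13.png

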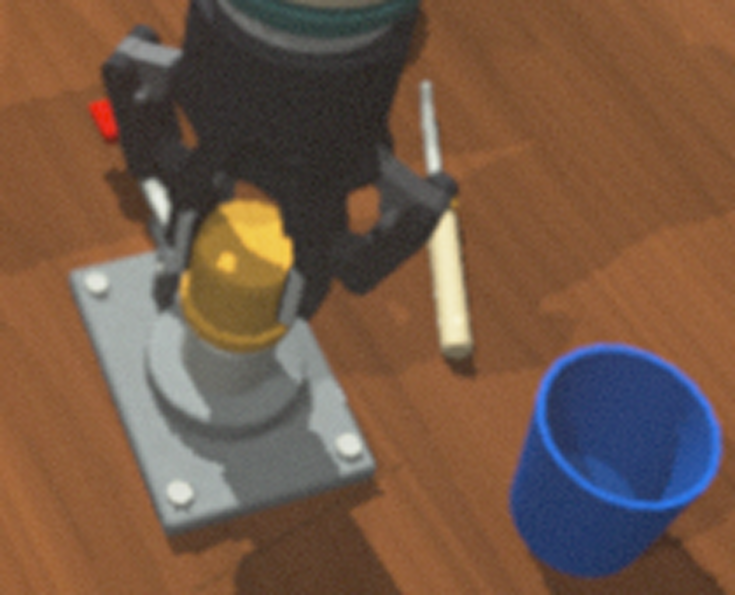

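View pics/top13.png

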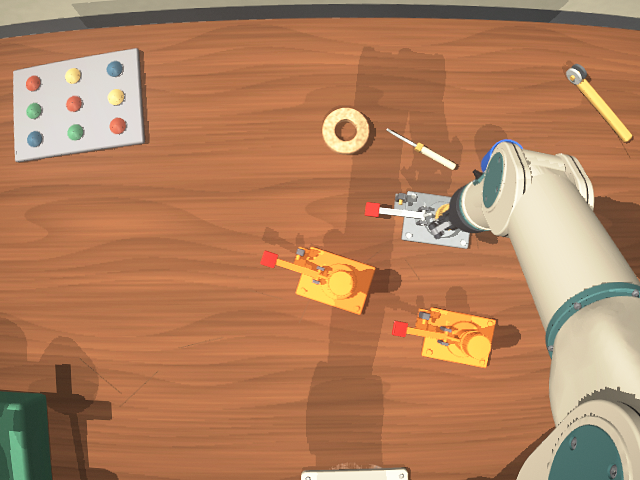

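The lever is still down, with its pad at (372,209) in the top view. The cork ring (346,130) and burnisher (422,149) haven't moved, and the cup still stands in the side view. The collar is held against a hard stop, so I'm handing in.

```bash
python3 - <<'E'
from bench import telemetry, arm
print(arm.hand_in()); s=telemetry.sense(); print(s['t'],s['ee_pos'],s['ft_force'])
E
```

```text
the job is handed in; nothing more can be done
None
the job is handed in; nothing more can be done
```

I pressed the lever until it latched, turned the collar clockwise onto the pin and pushed it home. I handed in at about 17 s, with the gripper still holding the collar down.

- **Lever:** I pressed it to its end stop (about 18 N at the pad) and it stayed down by itself. The side camera puts the pad within about 2 mm of the expected latched position, taking its latched height of 31 mm.
- **Collar:** Pushed lightly, it stopped at about 3.5 mm. It dropped over the pin somewhere between 20° and 26° of clockwise turn. I pushed it down to a hard stop and held it there with about 30 N.
- **Keyed:** On further clockwise turning, the torque jumped from 0.04 to 0.35 N m at about 0.9 rad, so the pin blocks it. I then backed off 9° to relieve it.
- **Bystanders:** The cup, burnisher and cork ring look unmoved in the last pictures. The arm hides the stone clip in the last top view, so I could not check it there. Nothing touched the orange look-alikes.

**Checks that disagreed:**
- **Depth:** The gripper went down 9.4 mm after gripping, and the side camera suggests about 8.7 mm, against a nominal 10 mm. The hard stop makes me think it is home.
- **Play:** Once over the pin, the collar turned freely through at least 0.35 rad, more than the stated ±0.13 rad, before it was blocked.

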